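Raise the height reference on the cam lift stage

ROBOT

A 6-joint arm with a two-finger parallel gripper is mounted at the origin on the work surface; the furniture and walls round the work are solid. World frame = base frame: x ahead of the robot, y to its left, z up, the work surface at z = 0. Lengths are in mm, angles in rad, forces in N, time in s.
With the tool pointing down it reaches from about 250 to 725 mm from the base axis. Payload 9.7 kg.
Tool frame: the origin (TCP) lies at the very end of the fingers, on their centre line; the grasp point (between the pads) lies 19 mm behind it; z points along the fingers, x is the direction in which the jaws open and shut, and the axes are right-handed (so a half turn about z gives the same grasp; the last joint's range is limited). The gripper opens to 85 mm and grips with 20 to 120 N. Pads are 22 mm wide; open, the fingers measure 114 mm over their backs; the gripper's body (76 mm by 85 mm) begins 54 mm behind the grasp point. The pads swing forward as they close: fully open they stand 13 mm farther back than shut.
Start: joints at [-1.142, 0.087, 0.176, 1.66, 0, 1.571], TCP at [228.676, -500.204, 231.284] pointing down, gripper open.
Joint ranges: [-3.13, 3.13], [-0.85, 1.81], [-1.15, 1.24], [-2.2, 2.28], [-1.44, 1.52], [-3.14, 3.14]. Speed limits (rad/s): [2.22, 2.22, 2.57, 3.14, 3.14, 3.14].

INTERFACE

Orientations are given as a rotation vector (axis times angle).
In Python, from cell import telemetry, viewer, workorder gives the robot as it stands.
- The arm moves only by the tool move_arm, never from a script. Its argument "commands" is a list of rows, each a list of 6 numbers: the shift along the world's x, y, z in m, then the turn, a rotation vector about the world's x, y, z in degrees. A call has 1 to 8 rows; each row is the pose to reach, as a shift and turn from the pose commanded when the call began; what a row does not reach only later rows make up. A row lasts 1/10 s, in which the tool goes at most 50 mm and 8.59 degrees, less where a joint would pass 70% of its speed; a pose out of reach is approached as far as the arm can. A call with a gripper value outside its range is refused whole. "jaw" is the opening, from 0 (shut) to 1 (fully open), set as the call begins (left out, the last holds). The fingers move at their own pace and stop on an object; the grip force is fixed at half the most. Time passes only in rows, so rows that repeat a pose let the fingers close. It gives the time, the measured TCP pose, the force and the opening at its end, in the units of the state.
- telemetry.state(): the state, without advancing time (a new reading comes with each control period).
- viewer.camera(name): name is "side" or "top"; returns a dict with "pixels" (480x640x3 uint8, red, green, blue), "camera_matrix" (3x3 intrinsics, pixels), "k1" (the pictures are not rectified: a ray, as slopes to the right and down, at radius r is drawn at 1 + k1 r^2 times it, then the intrinsics apply), "R" (3x3) and "t" (3): a world point X has camera coordinates R X + t. Camera axes: x right, y down, z forward; pixel columns grow to the right and rows downward; lengths in mm; the calibration is good to about 2 mm. A picture is of the moment at which its call begins. There is no depth.
- workorder.sign_off(): hands the job in, once; it reports no verdict.
The state is a dict: "time": time; "q": joint angles; "joint_velocities": joint speeds; "joint_torque": joint torques, N m; "tool_pos": TCP position; "tool_rot": TCP orientation; "wrist_force": force on the tool from outside, world axes, zero at the start; "torque": the same for the moment, N m; "width": finger opening in mm.
Only numpy, scipy, OpenCV 4.12 (cv2) and the standard library are available. Lean on these libraries where they do the work, as an engineer would, in place of code of your own. Each camera call takes 0.05 s, during which the arm holds its last target. There are 200 camera calls.

TASK

The ball-topped reference block has fallen over beside the cam lift stage: stand it upright, ball up, at about the middle of the stage's plate (marked by an engraved ring) and let go of it while the lever is still down. Then swing the cam lever up until the plate is at its highest, which is with the lever straight up, and keep hold of the lever's knob there: a spring pulls it back, so the program finishes while still holding it, with the block still standing on the raised plate. Do not push the other things on the bench about.

Things in the scene. Friction and masses are not known exactly. Their poses are not given: they have to be found in the camera images.
- ball_post: Loose height reference, 0.2 kg: aluminium block 36x36 mm, 40 tall, with a 10 mm steel neck and a 22 mm steel ball on top; 81 mm tall in all. Origin: centre of the foot face, opposite the ball; z axis from foot to ball. It starts lying on a flat side on the bench, axis level at 18 mm height, ball pointing more or less to the robot's left. Centre of mass about 26 mm from the foot.
- post_ball (a point): Centre of the 22 mm ball of the reference block, 70 mm from its foot along its axis and 30 mm from the block's upper face (neck 10 mm thick between them). Pinched, it does not spin between the pads: the block turns with the gripper. Let go with the foot edge on a surface and leaning less than 0.5 rad from upright, it rocks upright by itself.
- plate_center (a point): Centre of the top face of the stage's level aluminium lift plate (84x100 mm, 6 thick) and of its engraved 69 mm ring; z axis up, x axis along the lever's shaft, away from the lever. As the lever turns, the plate stays level and moves on a 12 mm circle: it rises from 75 to 84 mm above the bench and shifts 11.6 mm towards its own -y. The stage is bolted down; base 150x116x10 mm.
- cam_lever (a joint): Turn of the cam lever, rad: 0 at rest (lever lowered to the side, 1.30 rad from upright), growing as it is swung up; 1.30 is straight up, where the plate is highest; beyond that, up to the stop at 2.0, the plate sinks again. A spring always pulls it back towards 0, with about 3.5 N at the knob when upright.
- lever_knob (a point): Centre of the lever's black knob: two 24 mm discs on a cross pin, one each side of the bar's eye, 24 mm wide in all along the shaft, with flat outer faces; it revolves freely on the lever, so it can be pinched across the flat faces and led round. 90 mm from the shaft axis. At rest it is about 68 mm above the bench and 87 mm sideways of the shaft; upright it is 134 mm above the bench, above point lever_pivot.
- lever_pivot (a point): Point on the axis of the level shaft, in the plane in which the lever swings, 44 mm above the bench; stays fixed. x axis along the shaft, towards the plate. The lever is a steel bar 10 mm thick on a level shaft at one side of the plate, with the knob at its end. It turns in an upright plane 80 mm from the plate's centre and 26 mm to its +y side, on the robot's side of the stage.
- ipa_dispenser: Bystander, loose: clear solvent pump bottle with black lid, 62 mm across, 120 tall. Origin under its middle. To be left where it is.
- tray_clips: Bystander, loose: open black parts tray, 84x118x29 mm. Origin under its middle. To be left where it is.
- driver_cross: Bystander, loose: screwdriver lying down, 161x22x24 mm. Origin under its middle. To be left where it is.
- standoff_1: Bystander, loose: small hexagonal brass-coloured spacer standing on end, 10x11x22 mm. Origin under its middle. To be left where it is.
There are look-alikes about, which are no part of the job. Of the things like the ball_post, leave any that is orange; of the rest the smaller one is meant.

How it is judged:
By the outcome, as a careful person would: the job done as asked, in the order asked, and still so for the second after the job is handed in, while the arm keeps its last pose, push and grip.
It also fails if it takes over 64 s, if anything falls off the work surface, if the arm or the gripper's body presses on something with over 40 N, if the wrist force passes 120 N, or if a joint passes its speed limit or range.

## Working session

There is one attempt and no reset: what is moved stays moved. The work goes in short steps, Python scripts to look and compute and a tool call to move; the robot and the scene stay as the last step left them, time stands still between calls to the robot, and variables do not carry over. Pictures are saved under pics/ and viewed, about 8 in all and at most 12, crops included, and the job is handed in when it is done.

Besides the shell and the picture viewer there is one more tool, called by a JSON object that holds its "method" and its "body". move_arm: Moves the arm, as the interface text tells. Its arguments: {"type":"object","properties":{"commands":{"type":"array"},"jaw":{"type":"number"}},"required":["commands"]}

```bash
mkdir -p pics; ls; cat > h.py <<'E'
import numpy as np, cv2
from cell import telemetry, viewer, workorder
def cam(n,save=None):
    c=viewer.camera(n)
    if save: cv2.imwrite(save,cv2.cvtColor(np.asarray(c["pixels"],np.uint8),cv2.COLOR_RGB2BGR))
    return c
def ray(c,u,v):
    K=np.array(c["camera_matrix"]);R=np.array(c["R"]);t=np.array(c["t"])
    d=np.array([(u-K[0,2])/K[0,0],(v-K[1,2])/K[1,1]]);s=d.copy()
    for _ in range(30): s=d/(1+c["k1"]*(s@s))
    return -R.T@t, R.T@np.array([s[0],s[1],1])
def onz(c,u,v,z):
    o,d=ray(c,u,v); return (o+d*(z-o[2])/d[2]).round(1)
def tri(c1,p1,c2,p2):
    o1,d1=ray(c1,*p1);o2,d2=ray(c2,*p2)
    s=np.linalg.lstsq(np.c_[d1,-d2],o2-o1,rcond=None)[0]
    a,b=o1+d1*s[0],o2+d2*s[1]; return ((a+b)/2).round(1),np.linalg.norm(a-b).round(1)
def proj(c,X):
    K=np.array(c["camera_matrix"]);p=np.array(c["R"])@np.array(X,float)+np.array(c["t"]);s=p[:2]/p[2]
    s=s*(1+c["k1"]*(s@s)); return (K[:2,:2]@s+K[:2,2]).round(1)
E
python3 - <<'E'
from h import *
for n in("top","side"):
    c=cam(n,f"pics/{n}0.png"); print(n,(-np.array(c["R"]).T@np.array(c["t"])).round(),c["k1"],np.array(c["camera_matrix"]).round(1).tolist(),np.array(c["R"]).round(2).tolist())
print(telemetry.state())
E
```

```text
pics
top [ 377.  277. 1560.] 0.029711280087951285 [[458.0, 0.0, 311.5], [0.0, 458.0, 248.9], [0.0, 0.0, 1.0]] [[0.01, -1.0, 0.02], [-0.99, -0.01, -0.12], [0.12, -0.02, -0.99]]
side [ 638. -757.  572.] 0.02539353796302663 [[456.2, 0.0, 332.4], [0.0, 456.2, 243.1], [0.0, 0.0, 1.0]] [[1.0, 0.08, -0.0], [0.03, -0.44, -0.9], [-0.08, 0.89, -0.44]]
{'time': 0.1, 'q': array([-1.14198594e+00,  8.74020152e-02,  1.75219656e-01,  1.65981707e+00,
       -9.14285453e-06,  1.57078582e+00]), 'joint_velocities': array([ 0.00064299, -0.00244183,  0.00241934,  0.00037069, -0.00128932,
        0.00103273]), 'joint_torque': array([-1.55956113e-03, -5.21559370e+01,  4.65654874e+01,  1.60272449e-02,
       -6.42261693e-05,  4.60825703e-06]), 'tool_pos': array([ 228.59396443, -500.01277806,  230.65888076]), 'tool_rot': array([-2.64269319e+00,  1.69756818e+00,  1.59745964e-03]), 'wrist_force': array([ 0.20816036, -0.22357419,  0.35757921]), 'torque': array([ 0.03556349,  0.0235845 , -0.04923286]), 'width': 85.05623661280623}
```

View pics/top0.png

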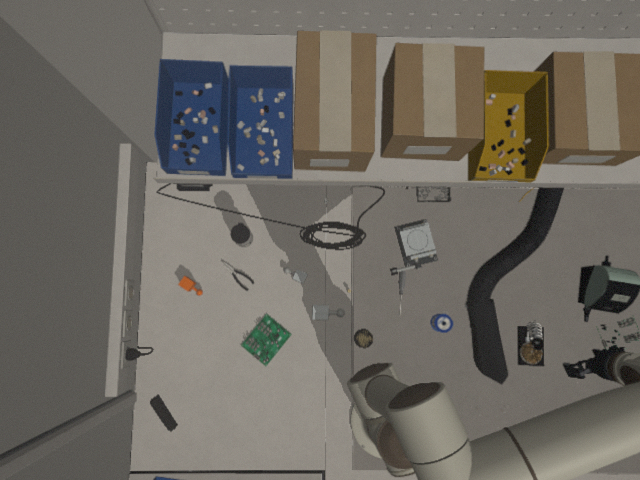

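View pics/side0.png

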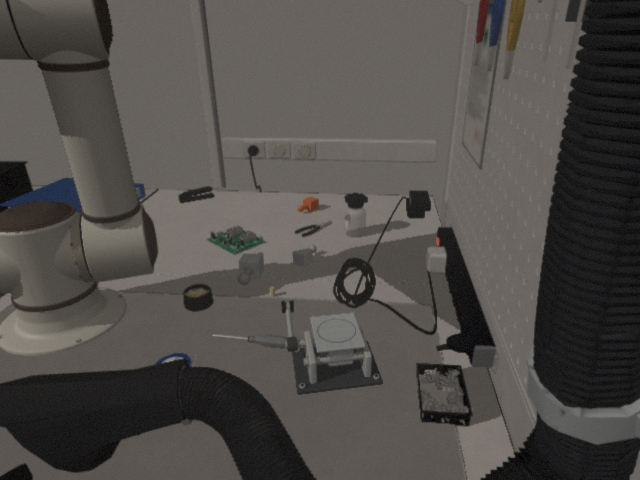

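The top view shows the stage plate at about (418,240), the grey blocks at (292,271) and (325,312), and the orange one at (188,285). The side view shows the plate at (337,330), the lever's black knob near (288,307) and the grey blocks at (304,256) and (250,265). I'll enlarge the relevant parts.

```bash
python3 - <<'E'
import cv2,numpy as np
t=cv2.imread("pics/top0.png");s=cv2.imread("pics/side0.png")
f=lambda im,x,y,w,h,k:cv2.convertScaleAbs(cv2.resize(im[y:y+h,x:x+w],None,fx=k,fy=k,interpolation=cv2.INTER_CUBIC),alpha=1.5)
a=np.vstack([f(t,270,210,180,130,4)[:, :720]]);print(a.shape)
cv2.imwrite("pics/ct.png",a)
cv2.imwrite("pics/cs.png",f(s,225,235,160,160,3.75)[:600])
E
```

```text
(520, 720, 3)
```

View pics/ct.png

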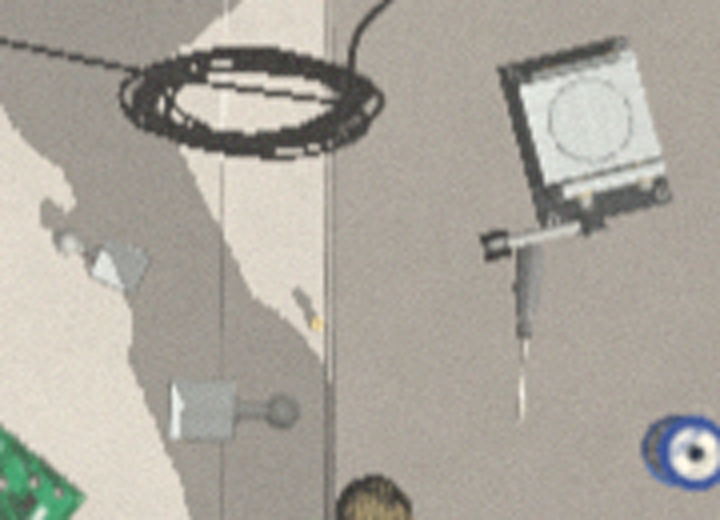

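View pics/cs.png

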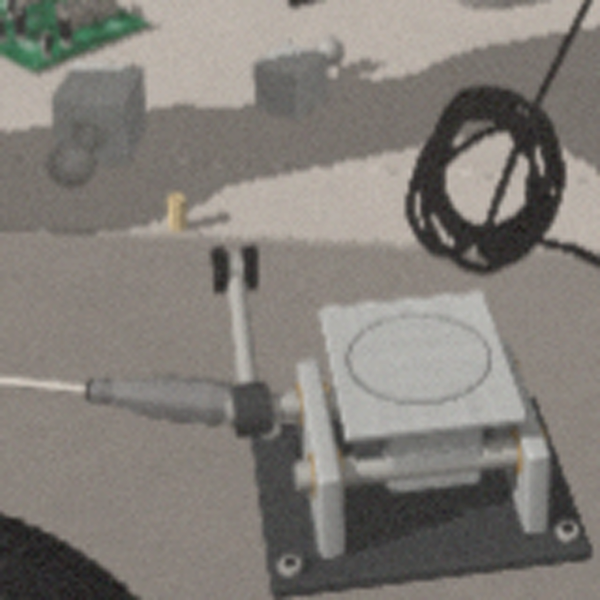

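The crops show the ring centre at top (417.5,240) and side (337,330.5), and the knob at top (393.8,271.3) and side (287.7,306.5). The small block's body is at top (300,276) and side (302,258), with its ball at top (287,270.7) and side (313.5,248.3). The driver lies with its handle end beside the lever hub.

```bash
cp pics/top0.png /tmp/; python3 - <<'E'
from h import *
t=cam("top");s=cam("side")
T=lambda x,y:(x/4+270-.4,y/4+210-.4);S=lambda x,y:(x/3.75+225-.4,y/3.75+235-.4)
for n,a,b,z in[("ring",(590,120),(420,358),75),("knob",(495,245),(235,268),68),("ball",(68,243),(332,50),18),("body",(120,267),(290,84),None),
  ("bigball",(283,411),(73,165),None),("driver tail",(533,245),(250,408),12),("driver tip",(521,420),(0,380),12),("driver mid",(524,335),(92,390),12),("hub",(592,222),(290,405),44)]:
    print(n,tri(t,T(*a),s,S(*b)),z and (onz(t,*T(*a),z),onz(s,*S(*b),z)))
# plate corners top view and side
for a in[(520,88),(637,50),(666,160),(552,190)]: print("pt",onz(t,*T(*a),75))
for a in[(320,310),(485,292),(526,420),(345,440)]: print("ps",onz(s,*S(*a),75))
for a in[(120,240),(150,258),(128,292),(92,266),(111,276)]: print("bt",onz(t,*T(*a),36))
for a in[(254,78),(282,88),(325,75),(290,118),(262,105),(328,108)]: print("bs",onz(s,*S(*a),36),onz(s,*S(*a),0))
E
```

```text
ring (array([587.2, -96.8,  74.8]), np.float64(2.0)) (array([586.2, -96.9,  75. ]), array([588.2, -96.8,  75. ]))
knob (array([484.3, -18.6,  67.9]), np.float64(2.2)) (array([483.2, -18.8,  68. ]), array([485.4, -18.5,  68. ]))
ball (array([488.7, 332.5,  18.7]), np.float64(7.1)) (array([485.2, 331.9,  18. ]), array([491.9, 335. ,  18. ]))
body (array([466.8, 288.2,  13.9]), np.float64(2.5)) None
bigball (array([348.5, 151.7,  23.6]), np.float64(4.1)) None
driver tail (array([492.7, -61.4,  10.7]), np.float64(10.4)) (array([487.5, -62.2,  12. ]), array([498.1, -61.8,  12. ]))
driver tip (array([350.8, -46.8,   8.6]), np.float64(21.9)) (array([340.5, -49.6,  12. ]), array([363.3, -49. ,  12. ]))
driver mid (array([412.4, -53.1,  11.5]), np.float64(2.0)) (array([411.4, -53.3,  12. ]), array([413.6, -53.5,  12. ]))
hub (array([ 515.1, -102.3,   45.7]), np.float64(21.1)) (array([ 504.9, -104.7,   44. ]), array([525. , -97.7,  44. ]))
pt [612.2 -39.7  75. ]
pt [ 644.8 -136.8   75. ]
pt [ 553.7 -158.5   75. ]
pt [528.2 -64.7  75. ]
ps [535.9 -62.   75. ]
ps [616.7 -40.1  75. ]
ps [ 639.3 -138.4   75. ]
ps [ 559.5 -158.6   75. ]
bt [486.8 288.1  36. ]
bt [472.1 262.9  36. ]
bt [443.7 281.   36. ]
bt [465.  311.1  36. ]
bt [456.8 295.2  36. ]
bs [449.3 253.9  36. ] [436.6 321.7   0. ]
bs [470.3 241.1  36. ] [459.  308.1   0. ]
bs [496.5 261.9  36. ] [487.  330.2   0. ]
bs [481.5 200.7  36. ] [471.  264.9   0. ]
bs [460.7 216.6  36. ] [448.8 281.9   0. ]
bs [504.3 215.9  36. ] [495.3 281.1   0. ]
```

```bash
python3 - <<'E'
from h import *
t=cam("top");s=cam("side")
print(tri(t,(472,297),s,(182,362)),tri(t,(508,380),s,(70,470)))
E
```

```text
(array([ 388.7, -256.3,  128.1]), np.float64(23.9)) (array([ 182.8, -368.7,   18.3]), np.float64(112.5))
```

{"method": "move_arm", "body": {"commands": [[0,0,0.04,0,0,8],[0.0,0,0.08,0,0,16],[0.0,0.02,0.12,0,0,24],[0.02,0.06,0.14,0,0,32]], "jaw": 1}}

```text
time: 0.7
tool_pos: [247.7, -441.1, 373.5]
tool_rot: [3.008, -0.899, 0.002]
wrist_force: [2.3, -0.2, 0.1]
width: 85.5
```

{"method": "move_arm", "body": {"commands": [[0.02,0.04,0,0,0,8],[0.04,0.085,0,0,0,16],[0.06,0.13,0,0,0,24],[0.08,0.175,0,0,0,32],[0.095,0.22,0,0,0,40],[0.11,0.265,0,0,0,48],[0.125,0.31,0,0,0,56],[0.14,0.355,0,0,0,64]]}}

```text
time: 1.5
tool_pos: [388.7, -83.3, 371.5]
tool_rot: [3.028, 0.836, 0.001]
wrist_force: [1.0, -1.7, -0.2]
width: 85.2
```

```bash
python3 -c "
from h import *
s=telemetry.state();print(s['q'].round(3),s['tool_pos'],s['tool_rot'])"
```

```text
[-0.211 -0.169  0.212  1.952 -0.     0.821] [388.72450333 -83.29846888 371.49015189] [3.02778490e+00 8.36449704e-01 1.08119064e-03]
```

{"method": "move_arm", "body": {"commands": [[0.013,0.045,0,0,0,8],[0.026,0.09,0,0,0,16],[0.039,0.135,-0.01,0,0,24],[0.052,0.18,-0.03,0,0,32],[0.065,0.225,-0.06,0,0,40],[0.078,0.27,-0.09,0,0,48],[0.09,0.315,-0.12,0,0,56],[0.095,0.36,-0.15,0,0,64]]}}

```text
time: 2.3
tool_pos: [481.2, 258.6, 232.0]
tool_rot: [2.124, 2.314, 0.0]
wrist_force: [1.6, -0.6, 0.2]
width: 85.6
```

{"method": "move_arm", "body": {"commands": [[0.002,0.02,-0.02,0,0,8],[0.004,0.04,-0.04,0,0,16],[0.006,0.056,-0.06,0,0,24],[0.006,0.056,-0.08,0,0,32],[0.006,0.056,-0.09,0,0,40],[0.006,0.056,-0.1,0,0,48],[0.006,0.056,-0.1,0,0,57],[0.006,0.056,-0.1,0,0,57]]}}

```text
time: 3.1
tool_pos: [486.8, 312.7, 132.8]
tool_rot: [-0.767, -3.046, 0.001]
wrist_force: [0.0, -0.6, -0.2]
width: 85.3
```

```bash
python3 - <<'E'
from h import *
from scipy.spatial.transform import Rotation as Ro
s=telemetry.state();R=Ro.from_rotvec(s['tool_rot']).as_matrix();print(s['q'].round(3),s['tool_pos'],np.degrees(np.arctan2(R[1,0],R[0,0])))
c=cam("side","pics/s1.png");im=cv2.imread("pics/s1.png");cv2.imwrite("pics/s1c.png",cv2.convertScaleAbs(cv2.resize(im[160:290,240:400],None,fx=4,fy=4,interpolation=2),alpha=1.5))
E
```

```text
[ 0.571  0.141  0.045  1.476  0.    -0.506] [486.75974622 312.74788459 132.81130255] 151.71577671972065
```

View pics/s1c.png

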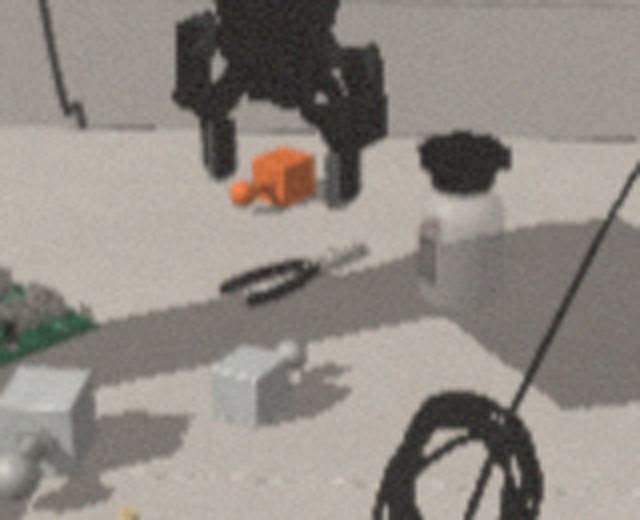

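The side crop shows the small block clearly: ball at full-image (312,248), body at about (301,256). The gripper is above it, still short in y.

{"method": "move_arm", "body": {"commands": [[0.003,0.019,-0.03,0,0,0],[0.003,0.019,-0.06,0,0,0],[0.003,0.019,-0.09,0,0,0],[0.003,0.019,-0.1,0,0,0],[0.003,0.019,-0.1,0,0,0]]}}

```text
time: 3.65
tool_pos: [489.3, 331.3, 32.2]
tool_rot: [-0.775, -3.043, 0.003]
wrist_force: [-0.8, -0.0, 0.5]
width: 85.1
```

```bash
python3 - <<'E'
from h import *
s=telemetry.state();print(s['tool_pos'],s['wrist_force'])
c=cam("side","pics/s2.png");im=cv2.imread("pics/s2.png");cv2.imwrite("pics/s2c.png",cv2.convertScaleAbs(cv2.resize(im[190:280,260:360],None,fx=6,fy=6,interpolation=2),alpha=1.5))
E
```

```text
[489.31477688 331.30766162  32.22574016] [-0.7816871  -0.0438204   0.53127494]
```

View pics/s2c.png

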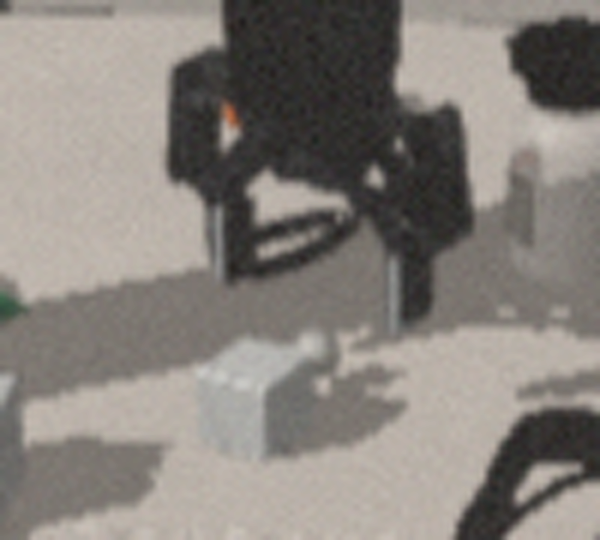

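The open fingers straddle the ball at crop (318,347), with tips at (222,275) and (395,330).

```bash
python3 - <<'E'
from h import *
c=cam("side")
print(proj(c,(489.3,331.3,18)),proj(c,(489.3,331.3,45)), 260+318/6-.4,190+347/6-.4, onz(c,260+318/6-.4,190+347/6-.4,18))
for q in[(200,375),(268,455),(205,440),(265,385)]:print(q,onz(c,260+q[0]/6-.4,190+q[1]/6-.4,0),onz(c,260+q[0]/6-.4,190+q[1]/6-.4,36))
E
```

```text
[312.  248.5] [311.8 239.5] 312.6 247.43333333333334 [490.1 337.9  18. ]
(200, 375) [435.1 341.1   0. ] [447.9 272.1  36. ]
(268, 455) [476.5 268.7   0. ] [486.7 204.2  36. ]
(205, 440) [447.3 280.    0. ] [459.3 214.8  36. ]
(265, 385) [466.1 333.5   0. ] [476.9 265.   36. ]
```

{"method": "move_arm", "body": {"commands": [[0.001,0.002,-0.015,0,0,3],[0.001,0.002,-0.029,0,0,3],[0.001,0.002,-0.029,0,0,3],[0.001,0.002,-0.029,0,0,3]]}}

```text
time: 4.15
tool_pos: [491.1, 333.8, 4.7]
tool_rot: [0.694, 3.064, 0.0]
wrist_force: [0.3, -0.4, 0.1]
width: 85.3
```

{"method": "move_arm", "body": {"commands": [[0,0,0,0,0,0],[0,0,0,0,0,0],[0,0,0,0,0,0],[0,0,0,0,0,0],[0,0,0,0,0,0],[0,0,0,0,0,0],[0,0,0,0,0,0],[0,0,0,0,0,0]], "jaw": 0}}

```text
time: 4.95
tool_pos: [491.1, 334.0, 4.4]
tool_rot: [0.691, 3.064, 0.001]
wrist_force: [-0.5, 1.2, 2.0]
width: 18.6
```

{"method": "move_arm", "body": {"commands": [[0,0,0,0,0,0],[0,0,0,0,0,0],[0,0,0,0,0,0],[0,0,0,0,0,0]]}}

```text
time: 5.35
tool_pos: [491.1, 334.0, 4.4]
tool_rot: [0.691, 3.064, 0.001]
wrist_force: [0.7, 2.3, 2.8]
width: 19.0
```

```bash
python3 - <<'E'
from h import *
c=cam("side","pics/s3.png");im=cv2.imread("pics/s3.png");cv2.imwrite("pics/s3c.png",cv2.convertScaleAbs(cv2.resize(im[190:280,260:360],None,fx=6,fy=6,interpolation=2),alpha=1.5))
E
```

```text
(no output)
```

View pics/s3c.png

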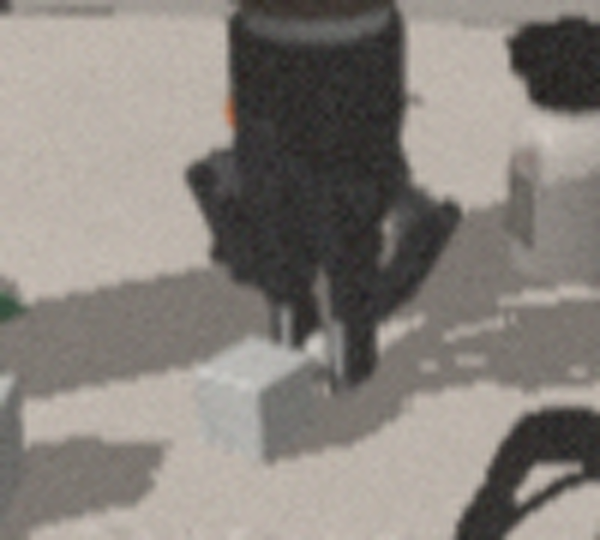

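The fingers have closed about the ball at crop (318,347). The width of 19 is a little under 22, so I'll test it by lifting.

{"method": "move_arm", "body": {"commands": [[0,0,0.02,0,0,0],[0,0,0.05,0,0,0],[0,0,0.09,0,0,0],[0,0,0.12,0,0,0],[0,0,0.12,0,0,0]]}}

```text
time: 5.9
tool_pos: [492.4, 334.5, 128.6]
tool_rot: [0.691, 3.06, 0.006]
wrist_force: [1.1, 0.2, -1.3]
width: 18.8
```

```bash
python3 - <<'E'
from h import *
c=cam("side","pics/s4.png");im=cv2.imread("pics/s4.png");cv2.imwrite("pics/s4c.png",cv2.convertScaleAbs(cv2.resize(im[150:270,250:370],None,fx=5,fy=5,interpolation=2),alpha=1.5))
print(telemetry.state())
E
```

```text
{'time': 5.95, 'q': array([ 5.96923766e-01,  1.76092226e-01,  7.11810222e-02,  1.46329128e+00,
       -3.98171480e-04, -5.29840006e-01]), 'joint_velocities': array([ 0.00161453,  0.02704839, -0.05903805, -0.02313966,  0.00035087,
       -0.00093122]), 'joint_torque': array([ 2.00478814e-02, -6.17203760e+01,  5.05579877e+01,  5.95050361e-01,
       -3.11982085e-02,  7.24263742e-06]), 'tool_pos': array([491.70324514, 334.03918568, 125.87832248]), 'tool_rot': array([6.91315258e-01, 3.06247071e+00, 2.54717910e-03]), 'wrist_force': array([-0.44859978,  0.43203022, -2.06524899]), 'torque': array([ 0.0443325 , -0.08471436,  0.01860856]), 'width': 18.584526763999538}
```

View pics/s4c.png

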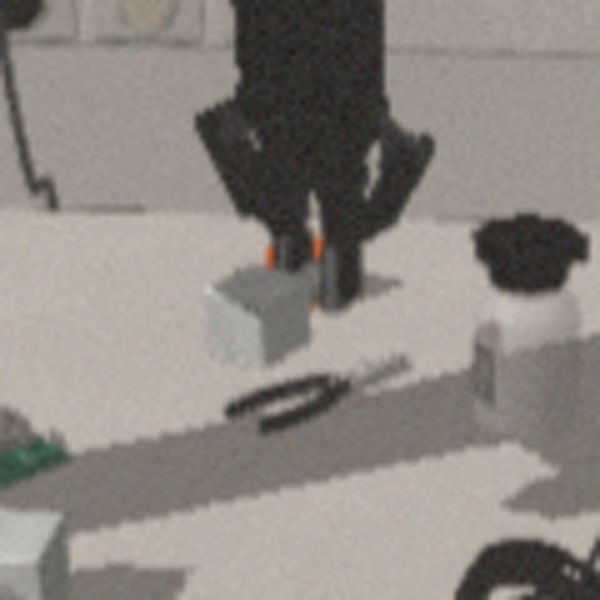

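The block is lifted and hanging level from the ball, at crop (260,310), with the wrist reading 2 N of weight. Next I pitch it upright.

{"method": "move_arm", "body": {"commands": [[0,-0.01,0.02,7.5,-3.6,0],[0,-0.03,0.04,15,-7.2,0],[0,-0.05,0.06,22.5,-10.8,0],[0,-0.07,0.08,30,-14.4,0],[0,-0.09,0.1,37.5,-18,0],[0,-0.11,0.12,45,-21.6,0],[0,-0.13,0.13,52.5,-25.2,0],[0,-0.15,0.13,60,-28.8,0]]}}

```text
time: 6.75
tool_pos: [490.6, 182.5, 254.9]
tool_rot: [0.534, 2.373, 1.565]
wrist_force: [1.8, 0.1, -1.7]
width: 18.6
```

{"method": "move_arm", "body": {"commands": [[0,-0.03,0,7.5,-3.6,0],[0,-0.06,0,15,-7.2,0],[0,-0.08,0,21.1,-10.1,0],[0,-0.09,0,21.1,-10.1,0]]}}

```text
time: 7.15
tool_pos: [510.6, 106.5, 247.5]
tool_rot: [0.486, 2.023, 1.908]
wrist_force: [1.6, -0.7, -1.2]
width: 18.8
```

```bash
cat >> h.py <<'E'
def st():
    from scipy.spatial.transform import Rotation as Ro
    s=telemetry.state();R=Ro.from_rotvec(s['tool_rot']).as_matrix()
    print(s['time'],s['q'].round(2),s['tool_pos'].round(1),"z",R[:,2].round(3),"x",R[:,0].round(3),s['wrist_force'].round(1),s['width'].round(1))
E
python3 -c "
from h import *
st()"
```

```text
Traceback (most recent call last):
  File "h.py", line 24, in st
    print(s['time'],s['q'].round(2),s['tool_pos'].round(1),"z",R[:,2].round(3),"x",R[:,0].round(3),s['wrist_force'].round(1),s['width'].round(1))
                                                                                                                             ^^^^^^^^^^^^^^^^
AttributeError: 'float' object has no attribute 'round'
```

```bash
sed -i "s/,s\['width'\].round(1)/,round(float(s['width']),1)/" h.py
python3 -c "
from h import *
st()"
```

```text
7.15 [-0.37 -0.49 -0.94  0.08  1.45 -0.53] [510.6 106.5 247.5] z [ 0.451  0.891 -0.059] x [-0.892  0.452  0.003] [ 1.6 -0.7 -1.2] 18.8
```

{"method": "move_arm", "body": {"commands": [[0,-0.01,0,0,0,-8],[0.0,-0.02,0,0,0,-16],[0.01,-0.03,0,0,0,-24],[0.02,-0.05,0,0,0,-32],[0.03,-0.07,0,0,0,-40],[0.04,-0.09,0,0,0,-48],[0.06,-0.12,0,0,0,-56],[0.08,-0.15,0,0,0,-64]]}}

```text
time: 7.95
tool_pos: [612.7, -47.8, 273.5]
tool_rot: [1.26, 1.321, 1.188]
wrist_force: [0.2, 0.3, -2.1]
width: 18.3
```

```bash
python3 -c "
from h import *
st()"
```

```text
7.95 [-0.18 -0.85 -1.15 -0.2   0.22 -0.03] [612.7 -47.8 273.5] z [ 0.994  0.044 -0.104] x [-0.045  0.999 -0.003] [ 0.2  0.3 -2.1] 18.3
```

The arm is pinned at its q2 and q3 limits, so a horizontal outward tool is too close in here. New plan: stand the block up on the bare bench near (560,330) with a lean of about 20°, let it rock upright, regrasp the ball from above and place it with a vertical tool.

{"method": "move_arm", "body": {"commands": [[0,0.02,0.02,0,6,0],[0,0.06,0.03,0,12,0],[0,0.1,0.03,0,18,0],[0,0.14,0.03,0,20,0],[0,0.14,0.03,0,20,0]]}}

```text
time: 8.45
tool_pos: [612.3, 98.8, 304.0]
tool_rot: [1.51, 1.581, 1.004]
wrist_force: [-0.5, -0.4, -1.6]
width: 18.6
```

```bash
python3 -c "
from h import *
st()"
```

```text
8.45 [ 0.23 -0.74 -0.77  0.43 -0.15  0.09] [612.3  98.8 304. ] z [ 0.897  0.056 -0.438] x [-0.056  0.998  0.015] [-0.5 -0.4 -1.6] 18.6
```

{"method": "move_arm", "body": {"commands": [[0.01,0.03,0,0,0,4],[0.02,0.07,0,0,0,8],[0.02,0.11,-0.02,0,0,12],[0.01,0.15,-0.05,0,0,16],[0.0,0.19,-0.09,0,0,20],[-0.01,0.23,-0.13,0,0,24],[-0.017,0.251,-0.16,0,0,27],[-0.017,0.251,-0.16,0,0,27]]}}

```text
time: 9.25
tool_pos: [591.6, 344.1, 132.6]
tool_rot: [1.164, 1.994, 1.242]
wrist_force: [-0.6, -1.5, -2.6]
width: 18.6
```

```bash
python3 -c "
from h import *
st()"
```

```text
9.25 [ 0.52 -0.42 -0.92 -0.04  0.01  0.01] [591.6 344.1 132.6] z [ 0.771  0.452 -0.449] x [-0.5    0.866  0.015] [-0.6 -1.5 -2.6] 18.6
```

{"method": "move_arm", "body": {"commands": [[0,0,-0.01,2,-3.5,0],[0.005,0.003,-0.03,4,-6.9,0],[0.005,0.003,-0.04,4,-6.9,0],[0.005,0.003,-0.04,4,-6.9,0]]}}

```text
time: 9.65
tool_pos: [599.5, 345.8, 100.0]
tool_rot: [1.094, 1.866, 1.362]
wrist_force: [0.2, -0.3, -1.2]
width: 18.4
```

```bash
python3 - <<'E'
from h import *
st()
ims=[]
for n,p in(("side",(559,330,30)),("top",(559,330,30))):
    c=cam(n,f"pics/{n}5.png");u,v=proj(c,p).astype(int);im=cv2.imread(f"pics/{n}5.png");x,y=u-50,v-50;print(n,x,y)
    ims.append(cv2.convertScaleAbs(cv2.resize(im[y:y+100,x:x+100],None,fx=4,fy=4,interpolation=2),alpha=1.5))
cv2.imwrite("pics/c5.png",np.hstack(ims))
E
```

```text
9.65 [ 0.52 -0.29 -1.04 -0.44  0.    0.01] [599.5 345.8 100. ] z [ 0.822  0.477 -0.313] x [-0.498  0.867  0.015] [ 0.2 -0.3 -1.2] 18.4
side 287 195
top 237 198
```

View pics/c5.png

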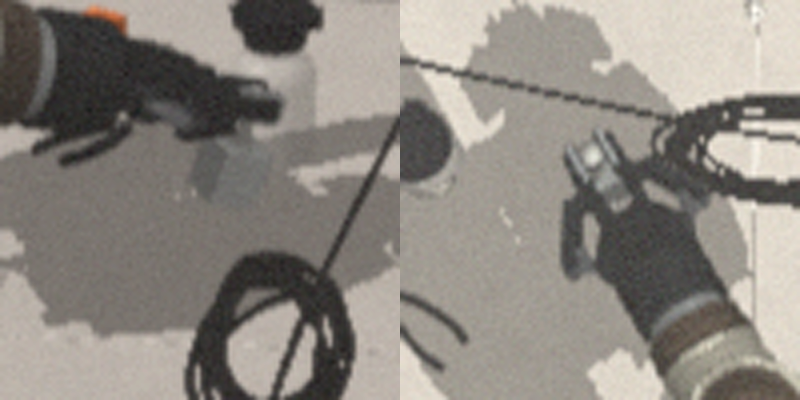

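The side crop shows the block hanging below the pads, leaning slightly outward. The top crop shows the ball at (593,155) between the pads, with the coil's edge about 48 mm to the right, so I shift left a bit and will open only partly.

{"method": "move_arm", "body": {"commands": [[-0.006,0.01,-0.01,0,0,0],[-0.012,0.02,-0.02,0,0,0],[-0.012,0.02,-0.025,0,0,0],[-0.012,0.02,-0.025,0,0,0]]}}

```text
time: 10.15
tool_pos: [588.8, 367.7, 80.3]
tool_rot: [1.089, 1.861, 1.369]
wrist_force: [1.4, -1.3, -2.0]
width: 18.8
```

```bash
python3 -c "
from h import *
st()"
```

```text
10.15 [ 0.58 -0.22 -1.05 -0.52 -0.05  0.03] [588.8 367.7  80.3] z [ 0.822  0.479 -0.306] x [-0.499  0.866  0.015] [ 1.4 -1.3 -2. ] 18.8
```

{"method": "move_arm", "body": {"commands": [[0,0,-0.003,0,0,0],[0,0,-0.005,0,0,0],[0,0,-0.005,0,0,0]]}}

```text
time: 10.45
tool_pos: [588.8, 367.4, 74.9]
tool_rot: [1.09, 1.861, 1.369]
wrist_force: [-1.1, -0.2, -1.1]
width: 18.4
```

{"method": "move_arm", "body": {"commands": [[0,0,-0.003,0,0,0],[0,0,-0.005,0,0,0],[0,0,-0.005,0,0,0]]}}

```text
time: 10.75
tool_pos: [588.6, 367.6, 69.5]
tool_rot: [1.09, 1.862, 1.368]
wrist_force: [1.0, -1.1, -0.4]
width: 18.6
```

{"method": "move_arm", "body": {"commands": [[0,0,-0.002,0,0,0],[0,0,-0.003,0,0,0],[0,0,-0.003,0,0,0]]}}

```text
time: 11.05
tool_pos: [589.4, 368.3, 69.0]
tool_rot: [1.088, 1.858, 1.372]
wrist_force: [-0.3, 0.1, 5.5]
width: 18.4
```

{"method": "move_arm", "body": {"commands": [[0,0,-0.002,0,0,0],[0,0,-0.003,0,0,0],[0,0,-0.003,0,0,0]]}}

```text
time: 11.35
tool_pos: [590.4, 369.0, 68.7]
tool_rot: [1.086, 1.855, 1.376]
wrist_force: [-0.3, 0.9, 11.2]
width: 18.8
```

{"method": "move_arm", "body": {"commands": [[0,0,0.004,0,0,0],[0,0,0.004,0,0,0]]}}

```text
time: 11.55
tool_pos: [588.9, 368.0, 69.1]
tool_rot: [1.089, 1.86, 1.37]
wrist_force: [0.2, 0.3, 4.7]
width: 18.4
```

{"method": "move_arm", "body": {"commands": [[0,0,0,0,0,0],[0,0,0,0,0,0],[0,0,0,0,0,0],[0,0,0,0,0,0],[0,0,0,0,0,0],[0,0,0,0,0,0],[0,0,0,0,0,0],[0,0,0,0,0,0]], "jaw": 0.55}}

```text
time: 12.35
tool_pos: [588.6, 367.7, 67.9]
tool_rot: [1.09, 1.861, 1.369]
wrist_force: [-0.4, -0.0, -0.1]
width: 47.2
```

```bash
python3 - <<'E'
from h import *
st()
ims=[]
for n,p in(("side",(559,330,30)),("top",(559,330,30))):
    c=cam(n,f"pics/{n}6.png");u,v=proj(c,p).astype(int);im=cv2.imread(f"pics/{n}6.png");x,y=u-50,v-50;print(n,x,y)
    ims.append(cv2.convertScaleAbs(cv2.resize(im[y:y+100,x:x+100],None,fx=4,fy=4,interpolation=2),alpha=1.5))
cv2.imwrite("pics/c6.png",np.hstack(ims))
E
```

```text
12.35 [ 0.58 -0.18 -1.05 -0.56 -0.05  0.03] [588.6 367.7  67.9] z [ 0.822  0.479 -0.307] x [-0.499  0.866  0.015] [-0.4 -0.  -0.1] 47.2
side 287 195
top 237 198
```

View pics/c6.png

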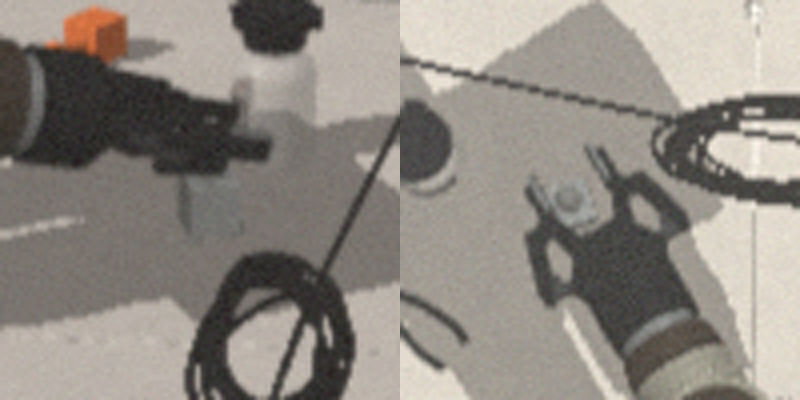

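The block now stands upright on the bench. The top crop shows the ball at (570,198), concentric with the block and between the open fingers. I go straight up and then turn the tool down.

{"method": "move_arm", "body": {"commands": [[0,0,0.015,0,0,0],[0,0,0.04,0,0,0],[0,0,0.08,0,0,0],[0,0,0.12,0,0,0],[0,0,0.14,0,0,0],[0,0,0.14,0,0,0]]}}

```text
time: 13.05
tool_pos: [589.5, 368.3, 214.7]
tool_rot: [1.086, 1.854, 1.376]
wrist_force: [-0.0, -0.8, 0.6]
width: 47.0
```

```bash
python3 - <<'E'
from h import *
st();c=cam("top","pics/top7.png");print(onz(c,279.1,247.1,70))
s=cam("side","pics/side7.png");
im=cv2.imread("pics/side7.png");print(proj(s,(551,341,70)))
# side block measurement: body mid in crop6 (210,208)
print(onz(s,287+210/4-.4,195+208/4-.4,20))
E
```

```text
13.05 [ 0.58 -0.5  -0.93 -0.13 -0.05  0.03] [589.5 368.3 214.7] z [ 0.824  0.481 -0.299] x [-0.499  0.866  0.016] [-0.  -0.8  0.6] 47.0
[557.6 355.7  70. ]
[335.1 230.2]
[561.6 344.4  20. ]
```

{"method": "move_arm", "body": {"commands": [[0,0,0,-4,7,0],[0,0,0,-8,14,0],[0,0,0,-12,21,0],[-0.01,-0.005,0,-16,28,0],[-0.02,-0.01,0,-20,35,0],[-0.03,-0.015,0,-24,42,0],[-0.03,-0.015,0,-28,49,0],[-0.03,-0.015,0,-32,56,0]], "jaw": 0.8}}

```text
time: 13.95
tool_pos: [558.4, 352.6, 206.6]
tool_rot: [1.562, 2.652, 0.183]
wrist_force: [0.8, 1.2, 0.2]
width: 68.3
```

{"method": "move_arm", "body": {"commands": [[0,0,-0.02,-4,7,0],[0,0,-0.05,-4,7,0],[0,0,-0.08,-4,7,0],[0,0,-0.08,-4,7,0]]}}

```text
time: 14.35
tool_pos: [556.7, 351.5, 119.1]
tool_rot: [-1.588, -2.694, 0.014]
wrist_force: [-0.6, 0.5, -0.2]
width: 68.3
```

```bash
python3 - <<'E'
from h import *
st()
s=cam("side","pics/side8.png");im=cv2.imread("pics/side8.png")
u,v=proj(s,(558,353,70)).astype(int);print(u,v)
g=cv2.cvtColor(im,cv2.COLOR_BGR2GRAY);print(g[v-12:v+26,u-14:u+18:1])
E
```

```text
14.35 [0.56 0.35 0.27 1.5  0.01 0.05] [556.7 351.5 119.1] z [-0.017 -0.001 -1.   ] x [-0.484  0.875  0.007] [-0.6  0.5 -0.2] 68.3
338 228
[[119 120 118 ... 112 110 109]
 [120 120 122 ... 109 108 110]
 [118 118 119 ... 112 110 111]
 ...
 [121 121 118 ...  81  82  84]
 [119 121 120 ... 100  99 102]
 [121 120 118 ... 117 116 114]]
```

```bash
python3 - <<'E'
import cv2,numpy as np
g=cv2.cvtColor(cv2.imread("pics/side8.png"),cv2.COLOR_BGR2GRAY)[215:256,318:360]
g=cv2.GaussianBlur(g,(3,3),0)
ch=" .:-=+*#%@"
print(g.min(),g.max())
for i,r in enumerate(g): print(215+i,"".join(ch[min(9,max(0,(int(x)-50)//9))] for x in r))
E
```

```text
47 124
215 #######################*++==---=*####*****
216 #######################**++=---=**#*******
217 #########################*+=====+********+
218 #########################*+--===+*******++
219 #########################*+-:--=+******++=
220 ##########****###########*=:::-=+****++===
221 ########**+==+*###########+::::=+**++===--
222 ####****++=--=*###########+-:::-+++===----
223 #****++==----=*##########*=-:::-=====-----
224 ++++++=----=+**#######**++=::::-=====-----
225 --===----=++***#######*==-:::::-=====-----
226 ..:----==+***++++*#%##+=-::::::-=====-----
227   .:-====++++====+#%#*+=:::::::-=====-----
228   ::-=======-----+*#**=-:::::.:-=====-----
229 ..::----------:--=+++=-::::-:::-====------
230 :::---------------==--::::---::-====------
231 --------------------::..::--=--=====------
232 ---------------------::::--=========------
233 -------------------==-::----========------
234 -------------------==-:-----========------
235 ------------------===--===---========----:
236 -------------=++++++=--===-------=======--
237 -------------+*#***++=--=------===++++++++
238 -------------+####**+==-==++==+++**#######
239 -------------+*####**+++*******###########
240 ------------=+*#####****####**############
241 ------------=+*###***++*******############
242 ----------==+**##*++=====++++*############
243 ----====+++******+==========+*############
244 -==++++**####****===========+***####***+++
245 ++**##########***============+++++++++==--
246 ##############***==-===========-----------
247 ##############***=--=========-------------
248 ##############***=--========--------------
249 ##############***===========--------------
250 ###############**===========--:--------===
251 ###############**===========-::-----==++++
252 ################*===========----=+++++*###
253 ################*+============+++*########
254 ################*+=++**++++*****##########
255 ################*+++********##############
```

The side pixel map shows the block at columns 331–346 and the ball near (338,229), against a predicted (338,228), so I descend.

{"method": "move_arm", "body": {"commands": [[0.001,0.001,-0.03,0,0,0],[0.001,0.001,-0.055,0,0,0],[0.001,0.001,-0.067,0,0,0],[0.001,0.001,-0.067,0,0,0]]}}

```text
time: 14.8
tool_pos: [559.0, 353.4, 60.6]
tool_rot: [-1.591, -2.699, -0.002]
wrist_force: [0.2, -0.8, 0.3]
width: 68.3
```

{"method": "move_arm", "body": {"commands": [[0,0,0,0,0,0],[0,0,0,0,0,0],[0,0,0,0,0,0],[0,0,0,0,0,0],[0,0,0,0,0,0],[0,0,0,0,0,0],[0,0,0,0,0,0],[0,0,0,0,0,0]], "jaw": 0}}

```text
time: 15.6
tool_pos: [560.2, 354.3, 62.5]
tool_rot: [-1.591, -2.701, -0.007]
wrist_force: [-1.3, 0.4, 5.8]
width: 18.3
```

{"method": "move_arm", "body": {"commands": [[0,0,0,0,0,0],[0,0,0,0,0,0],[0,0,0,0,0,0],[0,0,-0.005,0,0,0],[0,0,-0.01,0,0,0],[0,0,-0.01,0,0,0]], "jaw": 0.6}}

```text
time: 16.2
tool_pos: [559.1, 353.4, 49.5]
tool_rot: [-1.591, -2.699, -0.001]
wrist_force: [-0.1, -0.5, -0.5]
width: 51.2
```

```bash
python3 -c "
from h import *
st()"
```

```text
16.2 [0.56 0.36 0.15 1.36 0.01 0.05] [559.1 353.4  49.5] z [-0.007  0.005 -1.   ] x [-0.484  0.875  0.008] [-0.1 -0.5 -0.5] 51.2
```

{"method": "move_arm", "body": {"commands": [[0,0,0,0,0,0],[0,0,0,0,0,0],[0,0,0,0,0,0],[0,0,0,0,0,0],[0,0,0,0,0,0],[0,0,0,0,0,0],[0,0,0,0,0,0]], "jaw": 0}}

```text
time: 16.9
tool_pos: [559.8, 353.9, 51.1]
tool_rot: [-1.591, -2.7, -0.004]
wrist_force: [-0.7, 1.6, 2.8]
width: 18.8
```

{"method": "move_arm", "body": {"commands": [[0,0,0.02,0,0,0],[0,0,0.06,0,0,0],[-0.01,0,0.1,0,0,0],[-0.03,-0.02,0.14,0,0,0],[-0.05,-0.05,0.17,0,0,0],[-0.06,-0.09,0.19,0,0,0],[-0.07,-0.135,0.2,0,0,0],[-0.07,-0.18,0.2,0,0,0]]}}

```text
time: 17.7
tool_pos: [488.9, 172.6, 252.7]
tool_rot: [-1.59, -2.702, -0.006]
wrist_force: [1.2, -0.4, -1.0]
width: 18.7
```

{"method": "move_arm", "body": {"commands": [[0,-0.045,0,0,0,0],[0,-0.09,0,0,0,0],[0.01,-0.135,0,0,0,0],[0.03,-0.175,0,0,0,0],[0.05,-0.21,0,0,0,0],[0.07,-0.24,0,0,0,0],[0.09,-0.265,-0.02,0,0,0],[0.098,-0.271,-0.04,0,0,0]]}}

```text
time: 18.5
tool_pos: [588.9, -100.1, 209.5]
tool_rot: [-1.595, -2.698, -0.003]
wrist_force: [0.2, 1.0, -2.0]
width: 18.8
```

```bash
python3 -c "
from h import *
st()"
```

```text
18.5 [-0.17  0.2   0.26  1.64  0.   -0.67] [ 588.9 -100.1  209.5] z [-0.006  0.005 -1.   ] x [-0.482  0.876  0.007] [ 0.2  1.  -2. ] 18.8
```

{"method": "move_arm", "body": {"commands": [[-0.001,0.003,-0.03,0,0,0],[-0.001,0.003,-0.06,0,0,0],[-0.001,0.003,-0.07,0,0,0],[-0.001,0.003,-0.07,0,0,0]]}}

```text
time: 18.9
tool_pos: [585.7, -94.2, 139.3]
tool_rot: [-1.59, -2.697, -0.002]
wrist_force: [-0.2, 0.4, -0.9]
width: 18.8
```

```bash
python3 - <<'E'
from h import *
st()
ims=[]
for n in("side","top"):
    c=cam(n,f"pics/{n}9.png");u,v=proj(c,(587,-97,90)).astype(int);im=cv2.imread(f"pics/{n}9.png");x,y=u-50,v-55;print(n,x,y)
    ims.append(cv2.convertScaleAbs(cv2.resize(im[y:y+100,x:x+100],None,fx=4,fy=4,interpolation=2),alpha=1.5))
cv2.imwrite("pics/c9.png",np.hstack(ims))
E
```

```text
18.9 [-0.16  0.19  0.11  1.5   0.   -0.67] [585.7 -94.2 139.3] z [-0.009  0.006 -1.   ] x [-0.484  0.875  0.01 ] [-0.2  0.4 -0.9] 18.8
side 285 268
top 368 183
```

View pics/c9.png

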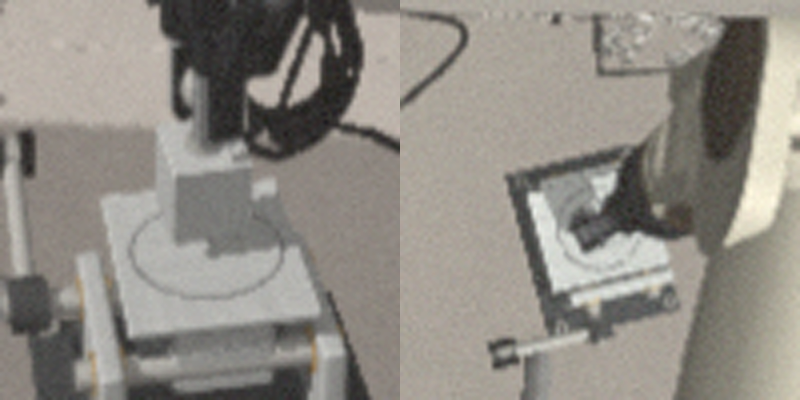

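The side crop shows the block upright just above the plate. The ring centre is at (208,252) and the projected foot centre is about (203,246), so I shift by about +2.5 mm in x and −4 mm in y, then lower.

{"method": "move_arm", "body": {"commands": [[0.0025,-0.004,-0.004,0,0,0],[0.0025,-0.004,-0.008,0,0,0],[0.0025,-0.004,-0.01,0,0,0],[0.0025,-0.004,-0.01,0,0,0]]}}

```text
time: 19.4
tool_pos: [589.1, -98.3, 130.6]
tool_rot: [-1.591, -2.699, -0.003]
wrist_force: [-0.5, -1.0, -0.8]
width: 18.5
```

{"method": "move_arm", "body": {"commands": [[0,0,-0.002,0,0,0],[0,0,-0.003,0,0,0],[0,0,-0.003,0,0,0]]}}

```text
time: 19.7
tool_pos: [589.1, -98.2, 127.7]
tool_rot: [-1.591, -2.699, -0.003]
wrist_force: [0.4, -0.1, -1.0]
width: 18.6
```

{"method": "move_arm", "body": {"commands": [[0,0,-0.001,0,0,0],[0,0,-0.002,0,0,0],[0,0,-0.002,0,0,0]]}}

```text
time: 20.0
tool_pos: [589.3, -98.2, 126.3]
tool_rot: [-1.591, -2.7, -0.004]
wrist_force: [0.2, 0.4, 1.1]
width: 18.3
```

{"method": "move_arm", "body": {"commands": [[0,0,-0.001,0,0,0],[0,0,-0.002,0,0,0],[0,0,-0.002,0,0,0]]}}

```text
time: 20.3
tool_pos: [589.8, -98.1, 125.8]
tool_rot: [-1.592, -2.702, -0.006]
wrist_force: [-2.6, 1.6, 10.2]
width: 19.0
```

{"method": "move_arm", "body": {"commands": [[0,0,0.0015,0,0,0],[0,0,0.0015,0,0,0]]}}

```text
time: 20.5
tool_pos: [589.4, -98.3, 126.0]
tool_rot: [-1.591, -2.7, -0.004]
wrist_force: [-2.2, 0.3, 6.5]
width: 18.8
```

{"method": "move_arm", "body": {"commands": [[0,0,0,0,0,0],[0,0,0,0,0,0],[0,0,0,0,0,0],[0,0,0,0,0,0],[0,0,0,0,0,0],[0,0,0,0,0,0],[0,0,0,0,0,0],[0,0,0,0,0,0]], "jaw": 0.6}}

```text
time: 21.3
tool_pos: [589.2, -98.3, 125.4]
tool_rot: [-1.591, -2.7, -0.003]
wrist_force: [-0.9, 0.1, -0.3]
width: 51.5
```

{"method": "move_arm", "body": {"commands": [[0,0,0.01,0,0,0],[0,0,0.03,0,0,0],[0,0,0.07,0,0,0],[0,0,0.11,0,0,0],[0,0,0.14,0,0,0],[0,0,0.14,0,0,0]]}}

```text
time: 21.9
tool_pos: [590.1, -98.4, 271.1]
tool_rot: [-1.595, -2.706, -0.008]
wrist_force: [0.6, -0.0, -0.5]
width: 51.3
```

```bash
python3 - <<'E'
from h import *
st()
s=cam("side","pics/side10.png");g=cv2.GaussianBlur(cv2.cvtColor(cv2.imread("pics/side10.png"),cv2.COLOR_BGR2GRAY),(3,3),0)
ch=" .:-=+*#%@";print(g[265:350,300:380].min(),g[265:350,300:380].max())
for i in range(268,352): print(i,"".join(ch[min(9,max(0,(int(x)-60)//12))] for x in g[i,305:372]))
for p in[(587,-97,75),(587,-97,145)]:print(proj(s,p))
E
```

```text
21.9 [-0.17  0.23  0.41  1.76  0.   -0.67] [590.1 -98.4 271.1] z [ 0.002  0.005 -1.   ] x [-0.484  0.875  0.003] [ 0.6 -0.  -0.5] 51.3
29 133
268 +++++=++++++++++++++++++=+++++++++=-       .-==--:.                
269 ++++++++++++++++++++++++++++++++++=-      .-===-.                  
270 +++++++++=+++++++++++++++++++++++=-.      :==-:     ....           
271 +++++++++=++++++++++++++=++++++++=:      .---.   .:--==-           
272 ++++++++++++++++++++++++++++++++=-       :-:    :-==+++=:          
273 ++++++++++++++++++++++==+=+++++==.       ..   .-==+++++=:          
274 +++++++++++++++++++++++=+==++++=:            :-=+++++++=:          
275 ++++++++++++++++++++++++++++++=-           .-==+++++++=-       .   
276 ++++++++++++++++++++++++++++++=:          :-==++++++++=:  ..   :   
277 +++++++++++++++++++++++++++++=-.         :-=++++++++++-.  :-.  :.  
278 +++++++++++++++++++++++++++++=-         :==++++++++++=-  .-=:  ::  
279 =++++++=++++++++++++++++===++=:        :==+++++++++++=:  :==-  .:  
280 ==+++++++++++++++++++++====++=.        -=+++++++++++=-.  -==-   .  
281 =+++++++++++++++++
[... 4417 characters left out ...]
++==+++++++++++=-.  .:::
343 =++++=-:.:-=+++++++++++++==============++++++==+++++++++++=-:   .::
344 -=+++==:..-=++++++++++++++++++++++++++++++++++==+++++++++++=:.  .::
345 :=+++==:  :=++++++++++++++++++++++++++++++++++++++++++++++==:.  .::
346 :=+++==:  .=++++++++++++++++++++++++++++++++++++===========-:..  .:
347 :=+++==-   -=+++++++++++++++++++++++++++++++=====------:::::...  .:
348 .-++++=-.  :=+++++++++++++++++============-----::.......  .....   .
349 .-++++=-.  .=+++++++++===========------:::::::..           .....  .
350 .-=+++==:  .===========------:::::::............           ..::.. .
351 .-=+++==:   -=-----::::::::.....................          .:---::  
[335.9 330.1]
[335.9 296.8]
```

The pixel map shows the block upright on the plate, with the ball at about (335.5,296) against a predicted (335.9,296.8), so it is well centred. Next is the knob.

{"method": "move_arm", "body": {"commands": [[-0.01,0.01,0,0,0,8],[-0.03,0.025,0,0,0,16],[-0.05,0.04,0,0,0,24],[-0.07,0.055,0,0,0,32],[-0.09,0.07,0,0,0,40],[-0.106,0.08,0,0,0,48],[-0.106,0.08,-0.03,0,0,56],[-0.106,0.08,-0.06,0,0,64]]}}

```text
time: 22.75
tool_pos: [482.9, -17.9, 204.7]
tool_rot: [0.091, -3.134, 0.004]
wrist_force: [-0.4, -0.7, 0.9]
width: 51.0
```

{"method": "move_arm", "body": {"commands": [[0,0,-0.03,0,0,8],[0,0,-0.06,0,0,11],[0,0,-0.09,0,0,11],[0,0,-0.09,0,0,11]]}}

```text
time: 23.15
tool_pos: [480.5, -18.1, 110.9]
tool_rot: [0.38, -3.103, 0.003]
wrist_force: [0.4, -0.7, 0.1]
width: 51.5
```

```bash
python3 -c "
from h import *
st()"
```

```text
23.15 [-0.04 -0.08 -0.22  1.44 -0.   -1.85] [480.5 -18.1 110.9] z [-0.015 -0.004 -1.   ] x [-0.97  -0.241  0.015] [ 0.4 -0.7  0.1] 51.5
```

{"method": "move_arm", "body": {"commands": [[0.002,0,-0.02,0,0,0],[0.002,0,-0.04,0,0,0],[0.002,0,-0.055,0,0,0],[0.002,0,-0.055,0,0,0],[0.002,0,-0.055,0,0,0]]}}

```text
time: 23.65
tool_pos: [485.3, -18.3, 61.2]
tool_rot: [0.381, -3.111, 0.005]
wrist_force: [0.8, -0.1, -0.1]
width: 51.6
```

```bash
python3 - <<'E'
from h import *
st()
s=cam("side","pics/side11.png");g=cv2.GaussianBlur(cv2.cvtColor(cv2.imread("pics/side11.png"),cv2.COLOR_BGR2GRAY),(3,3),0)
ch=" .:-=+*#%@"
for i in range(280,330,1): print(i,"".join(ch[min(9,max(0,(int(x)-20)//12))] for x in g[i,260:322]))
print(proj(s,(484.3,-18.6,68)))
E
```

```text
23.65 [-0.04 -0.06 -0.3   1.34 -0.   -1.85] [485.3 -18.3  61.2] z [-0.007 -0.004 -1.   ] x [-0.97  -0.241  0.008] [ 0.8 -0.1 -0.1] 51.6
280 ..-=+*##*=:. ... ..::--==+*****++++*+-.......-+##*=:. ....:=*%
281 ..:=++**+-..... ..:=++**###%%%######*=:......:-++=-.......:=#%
282 ..:-=+++-...... .:=*###%%%%%%%%%%%%%#*-.... ..::::........:+#%
283 ...-====:.....  .:+#%%%%%%%%%%%%%%%%%#=:.    ..... .......-*#%
284 ...:----:..  ....-*%%%%%%%%%%%%%%%%%%#*-.          .......-*%%
285 .....:::....  ..:+#%%%%%%%%%%%%%%%%%%%#+:.          .....:=#%%
286    .........  .:=*%%%%%%%%%%%%%%%%%%%%%*=..           ...:+#%%
287        ....  ..:+#%%%%%%%%%%%%%%%%%%%%%#+:.      .. .....-*#%%
288   .     ..   .:=*%%%%%%%%%%%%%%%%%%%%%%#+:. .  ......:::-=*%%%
289 . ..  .      .:+#%%%%%%%%%%%%%%%%%%%%%%#+:........:--===+*#%%%
290 .  .. .   ....-*#%%%%%%%%%%%%%%%%%%%%%%#*-.......:=+****##%%%%
291 .....  .......-*%%%%%#####%%%%%%%%%%%%%%*-......:=*##%%%%%%%%%
292 ...... .......=*%%##****+*#%%%%%%%%%%%%%*-:::...-*#%%%%%%%%%%%
293 :----:..... ..-+****+++++*#%%%%%%%%%%%%%*-:--:..=*%%%%%%%%%%%%
294 ++***+-.......-=++++++
[... 1699 characters left out ...]
****#%%%%%%%%%%%
320 *++*++**+++*********++****#%%#*++++++*+++*++++****#%%%%%%%%%%%
321 ++++++**+++++*+************%%#*++++++**++*++******#%%%%%%%%%%%
322 +++++++++++++++********++**%%%*++++++*++++++******#%%%%%%%%%%%
323 +++++++++++++++*****+++++**#%%*+++*+++++++*********#%%%%%%%%##
324 ++**++++++++++***++++++++**#%%*++++++++++**+*******#%%%%%%%%##
325 ++*****+++++++***+++*+++***#%%#++++++++++*++***++**#%%%%%%%##%
326 ++*++**+++++++**+++**+++***#%%#*++++++++***+***+++*#%%%%%%##%%
327 ++*+++++++++++++++++++++***#%%#*+++************+++**%%%%%###%%
328 ++++++++++++++++++++++++***#%%#*++**************++**#%%%%###%%
329 ++++++++++++++++++++++++++**%%#*++******************#%%%###%%%
[286.7 306.1]
```

The knob spans columns 281–293, midway between the fingers at about 272 and 304. I lower 12 mm and close.

{"method": "move_arm", "body": {"commands": [[-0.001,0,-0.006,0,0,0],[-0.001,0,-0.012,0,0,0],[-0.001,0,-0.012,0,0,0]]}}

```text
time: 24.0
tool_pos: [483.7, -18.2, 47.6]
tool_rot: [0.381, -3.11, 0.005]
wrist_force: [0.2, -0.3, 0.0]
width: 51.2
```

{"method": "move_arm", "body": {"commands": [[0,0,0,0,0,0],[0,0,0,0,0,0],[0,0,0,0,0,0],[0,0,0,0,0,0],[0,0,0,0,0,0],[0,0,0,0,0,0],[0,0,0,0,0,0]], "jaw": 0}}

```text
time: 24.7
tool_pos: [483.6, -18.3, 48.6]
tool_rot: [0.381, -3.11, 0.005]
wrist_force: [-5.4, -1.5, 2.7]
width: 23.4
```

```bash
python3 -c "
from h import *
st()"
```

```text
24.7 [-0.04 -0.05 -0.32  1.31 -0.   -1.85] [483.6 -18.3  48.6] z [-0.008 -0.004 -1.   ] x [-0.97  -0.242  0.009] [-5.4 -1.5  2.7] 23.4
```

{"method": "move_arm", "body": {"commands": [[0.0005,-0.002,0.0055,0,0,0],[0.0,-0.0037,0.011,0,0,0],[0.0012,-0.009,0.0215,0,0,0],[0.0028,-0.0153,0.031,0,0,0],[0.0047,-0.023,0.04,0,0,0],[0.0047,-0.023,0.04,0,0,0]]}}

```text
time: 25.3
tool_pos: [489.6, -42.3, 89.9]
tool_rot: [0.38, -3.112, 0.006]
wrist_force: [0.6, 5.3, 0.4]
width: 23.1
```

```bash
python3 -c "
from h import *
st()"
```

```text
25.3 [-0.08 -0.05 -0.24  1.39 -0.   -1.9 ] [489.6 -42.3  89.9] z [-0.006 -0.004 -1.   ] x [-0.971 -0.241  0.006] [0.6 5.3 0.4] 23.1
```

{"method": "move_arm", "body": {"commands": [[0.0021,-0.0085,0.0076,0,0,0],[0.0045,-0.018,0.0141,0,0,0],[0.007,-0.0282,0.0192,0,0,0],[0.0097,-0.039,0.023,0,0,0],[0.0125,-0.05,0.0252,0,0,0],[0.0153,-0.0612,0.026,0,0,0],[0.0153,-0.0612,0.026,0,0,0],[0.0153,-0.0612,0.026,0,0,0]]}}

```text
time: 26.1
tool_pos: [505.0, -102.3, 114.9]
tool_rot: [0.381, -3.113, 0.004]
wrist_force: [4.7, 5.0, 2.1]
width: 23.2
```

```bash
python3 - <<'E'
from h import *
st()
s=cam("side","pics/side12.png");t=cam("top","pics/top12.png")
ims=[]
for n,c in(("side",s),("top",t)):
    u,v=proj(c,(560,-100,110)).astype(int);im=cv2.imread(f"pics/{n}12.png");x,y=u-50,v-50;print(n,x,y)
    ims.append(cv2.convertScaleAbs(cv2.resize(im[y:y+110,x:x+100],None,fx=4,fy=4,interpolation=2),alpha=1.4))
cv2.imwrite("pics/c12.png",np.hstack(ims))
E
```

```text
26.1 [-0.2  -0.   -0.14  1.44 -0.   -2.01] [ 505.  -102.3  114.9] z [-0.005 -0.003 -1.   ] x [-0.97  -0.241  0.006] [4.7 5.  2.1] 23.2
side 270 264
top 370 196
```

View pics/c12.png

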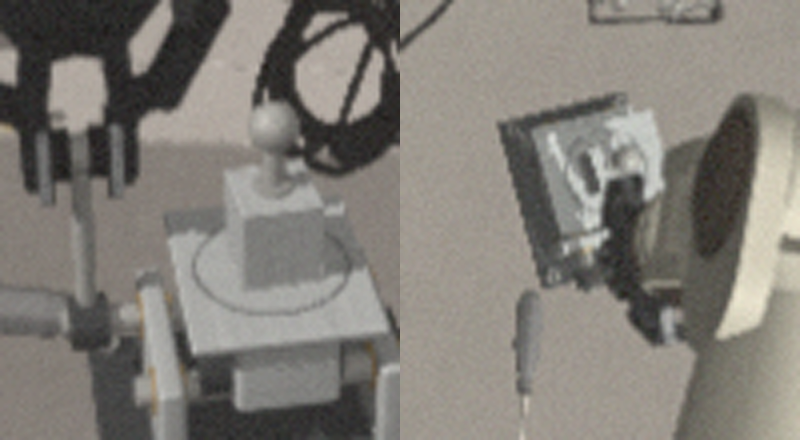

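The last picture shows the lever bar upright in the pads at crop (83,150) to (88,310), and the block standing on the raised plate inside the ring. The knob travelled 86.7 mm across and 66 mm up, which matches 1.30 rad.

{"method": "move_arm", "body": {"commands": [[0,0,0,0,0,0],[0,0,0,0,0,0],[0,0,0,0,0,0],[0,0,0,0,0,0]]}}

```text
time: 26.6
tool_pos: [504.8, -101.9, 114.9]
tool_rot: [0.382, -3.112, 0.004]
wrist_force: [4.8, 3.9, 1.9]
width: 23.1
```

```bash
python3 -c "
from h import *
st();print(workorder.sign_off())"
```

```text
26.6 [-0.2  -0.   -0.14  1.44 -0.   -2.01] [ 504.8 -101.9  114.9] z [-0.005 -0.003 -1.   ] x [-0.97  -0.242  0.006] [4.8 3.9 1.9] 23.1
the job is handed in; nothing more can be done
None
```

The block is standing ball up on the raised plate inside the ring, the lever is straight up, and the gripper is still holding the knob. I handed the job in at 26.6 s.

- **Standing the block up:** My first try, carrying the pinched block to the plate with the tool level, failed because the arm hit the limits of joints 2 and 3. I stood the block on bare bench instead by letting it rock upright. I then regrasped the ball from above; the first regrasp was too high, so I redid it 10 mm lower.
- **Placing it:** I set the block on the plate with the lever down and let go. The ball then sat within about 1 px of where a block at the ring's centre should appear.
- **Lifting the plate:** I pinched the knob and led it round to upright. Measured knob travel was 86.7 mm across and 66 mm up, which matches 1.30 rad. The width is steady at 23 mm, with about 6 N on the wrist.
- **What didn't fully agree:** The pinched ball read about 18.6 mm wide instead of 22, but the grip held throughout. The tool drifted about 0.4 mm in the last half second, which is about 0.005 rad of lever angle.
- **Bystanders:** I saw no sign of the other things having moved in the pictures I looked at, but I did not measure them again at the end.

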